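Refit the copier's drive gear on its splined shaft

ROBOT

A 7-joint arm with a two-finger parallel gripper is mounted at the origin on the work surface. World frame = base frame: x ahead of the robot, y to its left, z up, the work surface at z = 0. Lengths are in m, angles in rad, forces in N, time in s.
With the tool pointing down it reaches from about 0.4 to 0.85 m from the base axis. Payload 10.4 kg.
Tool frame: the origin (TCP) lies at the very end of the fingers, on their centre line; the grasp point (between the pads) lies 19 mm behind it; z points along the fingers, y is the direction in which the jaws open and shut (so a half turn about z gives the same grasp; the last joint's range is limited). The gripper opens to 87 mm and grips with 3 to 60 N. Pads are 19 mm wide; open, the fingers measure 117 mm over their backs; the gripper's body (75 mm by 190 mm) begins 51 mm behind the grasp point.
Start: joints at [-1.26, 0.332, -0.065, 1.46, 0.022, 1.35, -0.088], TCP at [0.205, 0.591, 0.223] pointing down, gripper open.
Joint ranges: [-2.6, 2.6], [-0.5, 2.12], [-1.47, 1.34], [0.16, 2.42], [-1.27, 4.41], [0.06, 2.06], [-2.6, 2.6]. Speed limits (rad/s): [2.22, 2.22, 2.79, 2.79, 3.14, 3.14, 3.14].

INTERFACE

Orientations are given as a unit quaternion [x, y, z, w].
In Python, from bench import r, eyes, job gives the robot as it stands. The module is installed in compiled form; this text tells all that it offers.
- The arm moves only by the tool play_rows, never from a script. Its argument "motion" is a list of rows, each a list of 7 numbers: the shift along the tool's x, y, z as a fraction of full scale, then the turn, a rotation vector about the tool's x, y, z as a fraction of full scale, then the opening in per cent of the stroke, from 0 (shut) to 100 (fully open). A call has 1 to 5 rows; each row is the pose to reach, as a shift and turn from the pose commanded when the call began, along the tool's axes at that moment; what a row does not reach only later rows make up. Full scale, the value 1, is 0.2 m for a shift and 90 degrees for a turn. A row lasts 1/8 s, in which the tool goes at most 62.5 mm and 10.7 degrees, less where a joint would pass 70% of its speed; a pose out of reach is approached as far as the arm can. A call with a number of a shift or a turn outside -1 to 1 is refused whole. A call with a gripper value outside its range is refused whole. The fingers move at their own pace and stop on an object; "squeeze" is the grip in N (left out, the last holds). Time passes only in rows, so rows that repeat a pose let the fingers close. It gives the time, the measured TCP pose, the force and the opening at its end, in the units of the state.
- r.read_state(): the state, without advancing time (a new reading comes with each control period).
- eyes.camera(name): name is "scene" or "side" or "wrist"; returns a dict with "image" (420x560x3 uint8, red, green, blue), "mtx" (3x3 intrinsics, pixels), "dist" ([k1, k2, p1, p2, k3] as OpenCV has them; the pictures are not rectified), "R" (3x3) and "t" (3): a world point X has camera coordinates R X + t. Camera axes: x right, y down, z forward; pixel columns grow to the right and rows downward; lengths in m; the calibration is good to about 2 mm. A picture is of the moment at which its call begins. There is no depth.
- job.close_job(): hands the job in, once; it reports no verdict.
Trained networks look in a picture, given as the dict that the camera call returned (one of the last four; its "shot" number tells which), for a name from the list of things; names that differ only in an ending like _2 or _b are one class to them, and where a whole thing is asked for, a point or a joint stands for the part that bears it (a point fixed in the world has none). Each returns a list of dicts, best first, with "p" (0 to 1); they miss things now and then, are a little off and sometimes report something else, mostly with a low value. They report only what shows in the picture. A call takes as long as a camera call. They do not tell look-alikes from the thing itself.
- eyes.regions_of(picture, label): "region" (420x560 bool, what is visible of it) and "xy" ([column, row] in pixels, amid what is visible of it).
- eyes.landmark_of(picture, label): "xy" ([column, row] in pixels: a listed point, or the origin of a listed thing).
The state is a dict: "time": time; "joint_positions": joint angles; "joint_vel": joint speeds; "joint_torque": joint torques, N m; "ee_pos": TCP position; "eef_rot": TCP orientation; "ft_force": force on the tool from outside, world axes, zero at the start; "torque": the same for the moment, N m; "width": finger opening in m.
Only numpy, scipy, OpenCV 4.12 (cv2) and the standard library are available. Lean on these libraries where they do the work, as an engineer would, in place of code of your own. Each camera call takes 0.05 s, during which the arm holds its last target. There are 200 camera calls.

TASK

The ward office's copier drive unit lies on the desk with one gear missing. Pick up the white gear with the square hub, turn it until its cross-shaped bore meshes with the cross-shaped splined shaft on the drive unit, and, without dropping it, push it all the way down until its toothed rim sits on the plate, then let go of it. Leave the similar gear with the round hub where it lies.

Things in the scene. Friction and masses are not known exactly. Their poses are not given: they have to be found in the camera images.
- gear_grip (a point): White gear to fit, hub up. Rim 78 mm wide, 10 mm thick, at the bottom; hub square, 42 x 42 mm, top 50 mm above the underside; grip it across opposite flats. This point: on the axis, 32 mm above the underside. z up; x, y square to the flats. Cross-shaped through bore, arms along x and y: slots 15 mm wide, 35 mm long end to end. Same at every quarter turn. 110 g.
- shaft_seat (a point): Foot of the fixed upright splined shaft, on its axis at the plate's top face, z up. From above a cross of two bars 26 x 6 mm along this x and y; 26 mm tall plus 4 mm roof-shaped tip. Play in the bore: 4.5 mm or 20 degrees each way. Sloping springs on its x arms rub in the bore: the gear needs a push of 3 to 15 N, then stays. Home: gear_grip 32 mm above this.
- drive: Drive unit: fixed steel plate 220 (x) x 160 (y) x 24 mm, origin at the centre of its underside on the desk. The splined shaft stands at x +40, y +30 mm. Also on it: an unused plain round post, 19 mm thick, 30 tall, at x +50, y -55; a white idler gear 8 mm thick (pin 11) at x -36, y +30; a motor can 34 mm tall at x -75, y -47.
- round_gear_grip (a point): The other white gear, to be left alone: the same rim, but a round hub 40 mm across and 50 mm tall with a plain round bore of 22 mm. This point lies on its axis 32 mm above its underside.
Things that resemble listed ones, but are neither listed nor needed, are in the scene too. Leave any blue or orange look-alike of the part that bears gear_grip alone.

How it is judged:
On the way:
1. the meshed gear is pushed down until its rim is within 4 mm of the plate while the fingers still touch it (not dropped) (z of gear_grip in the frame of shaft_seat between 0.026 and 0.036 m and horizontal distance between gear_grip and shaft_seat below 0.01 m and angle between gear_grip's own z axis and vertical below 0.17 rad and contact force between the fingers and gear above 1 N), for 0.1 s.
At the end, for the whole second after the job is handed in: The square-hub gear is meshed on the splined shaft and fully home (its rim within 4 mm of the plate, its axis within 10 mm of the shaft's, within 10 degrees of upright, hub up, its cross bore within 23 degrees of the shaft's cross at any quarter turn), at rest and released (z of gear_grip in the frame of shaft_seat between 0.026 and 0.036 m and horizontal distance between gear_grip and shaft_seat below 0.01 m and angle between gear_grip's own z axis and vertical below 0.17 rad and (angle between the x axis of gear_grip and the x axis of shaft_seat, either way round below 0.4 rad or angle between the x axis of gear_grip and the y axis of shaft_seat, either way round below 0.4 rad) and linear speed of gear below 0.02 m/s); the robot touches nothing.
It fails at once if the round-hub gear is shifted by more than 30 mm (distance of round_gear_grip from where it was at the start of the episode above 0.03 m).
It also fails if it takes over 42 s, if anything falls off the work surface, if the arm or the gripper's body presses on something with over 40 N, if the wrist force passes 120 N, or if a joint passes its speed limit or range.

## Working session

There is one attempt and no reset: what is moved stays moved. The work goes in short steps, Python scripts to look and compute and a tool call to move; the robot and the scene stay as the last step left them, time stands still between calls to the robot, and variables do not carry over. Pictures are saved under pics/ and viewed, about 8 in all and at most 12, crops included, and the job is handed in when it is done.

Besides the shell and the picture viewer there is one more tool, called by a JSON object that holds its "name" and its "arguments". play_rows: Moves the arm, as the interface text tells. Shift numbers are shares of 0.2 m and turn numbers shares of 90 degrees, none past 1 either way. Its arguments: {"type":"object","properties":{"motion":{"type":"array","items":{"type":"array","items":{"type":"number"}}},"squeeze":{"type":"number"}},"required":["motion"]}

```bash
mkdir -p pics; cat > h.py <<'E'
import numpy as np, cv2
from bench import r, eyes, job
def ray(p,uv):
    n=cv2.undistortPoints(np.array([[uv]],float),p['mtx'],np.array(p['dist']))[0,0]
    R=np.array(p['R']);t=np.array(p['t'])
    d=R.T@np.array([n[0],n[1],1]);return -R.T@t,d/np.linalg.norm(d)
def atz(p,uv,z):
    o,d=ray(p,uv);return o+d*(z-o[2])/d[2]
def proj(p,X):
    R=np.array(p['R']);q,_=cv2.projectPoints(np.array(X,float).reshape(-1,3),cv2.Rodrigues(R)[0],np.array(p['t'],float),np.array(p['mtx'],float),np.array(p['dist'],float));return q[:,0]
def tri(obs):
    A=0;b=0
    for p,uv in obs:
        o,d=ray(p,uv);M=np.eye(3)-np.outer(d,d);A=A+M;b=b+M@o
    return np.linalg.solve(A,b)
def save(n,im): cv2.imwrite('pics/'+n,im[:,:,::-1])
E
python3 - <<'E'
from h import *
Z={'gear_grip':.032,'round_gear_grip':.032,'shaft_seat':.024,'drive':0}
s=r.read_state();print({k:np.round(s[k],4) for k in('time','ee_pos','eef_rot','width')})
P={c:eyes.camera(c) for c in('scene','side','wrist')}
for c,p in P.items():
    o,_=ray(p,(280,210));print(c,np.round(o,3))
    for n,z in Z.items():
        for h in eyes.landmark_of(p,n)[:5]:print(' ',n,round(h['p'],2),np.round(h['xy'],1),np.round(atz(p,h['xy'],z),3))
im=np.hstack([P['scene']['image'],P['side']['image']])
save('a.png',P['scene']['image']);save('b.png',P['side']['image']);save('c.png',P['wrist']['image'])
E
```

```text
{'time': np.float64(0.0), 'ee_pos': array([0.2046, 0.5902, 0.2217]), 'eef_rot': array([ 1.661e-01,  9.861e-01, -7.000e-04, -1.000e-04]), 'width': np.float64(0.0872)}
scene [ 1.085 -0.52   0.562]
  gear_grip 0.78 [392.8 199.2] [0.706 0.281 0.032]
  gear_grip 0.58 [339.2 174.4] [0.552 0.299 0.032]
  gear_grip 0.56 [322.2 199.5] [0.588 0.182 0.032]
  round_gear_grip 0.86 [251.9 191.6] [0.447 0.108 0.032]
  shaft_seat 0.68 [220.4 283.9] [ 0.611 -0.141  0.024]
  drive 0.76 [194.9 303.7] [ 0.593 -0.187  0.   ]
side [ 0.52  -0.445  0.502]
  gear_grip 0.84 [337.9 141.7] [0.705 0.28  0.032]
  gear_grip 0.82 [266.5 141.7] [0.559 0.292 0.032]
  gear_grip 0.7 [282.7 172.2] [0.582 0.185 0.032]
  round_gear_grip 0.63 [204.7 208.2] [0.442 0.095 0.032]
  shaft_seat 0.94 [329.7 325.9] [ 0.613 -0.144  0.024]
  drive 0.84 [310.8 361.7] [ 0.584 -0.179  0.   ]
wrist [0.14  0.613 0.384]
```

View pics/a.png

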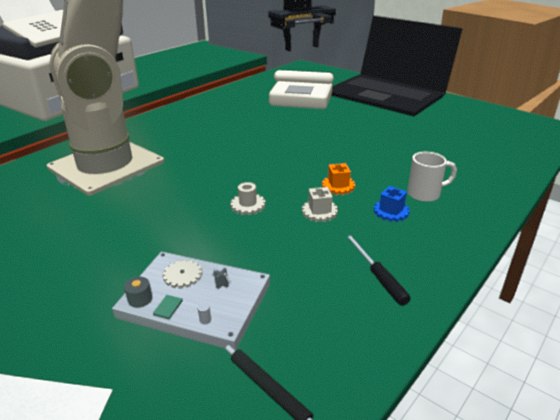

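View pics/b.png

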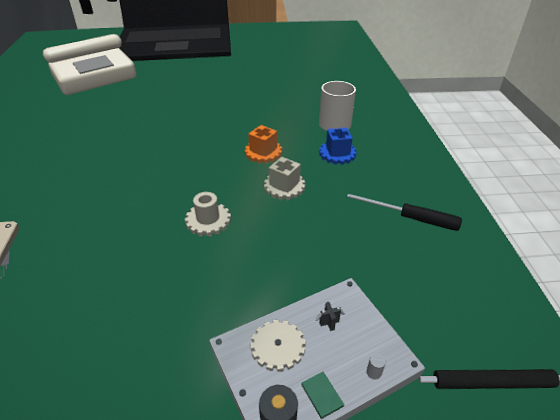

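The white square-hub gear is at about (322,200) in the scene view and (283,172) in the side view, between the orange and round-hub gears. The shaft is at (330,317) in the side view. I'll move to a hover over the gear next.

```bash
cat >> h.py <<'E'
from scipy.spatial.transform import Rotation as Ro
def plan(pos,yaw_deg=None):
    """units for a vertical-tool target; yaw = world azimuth of tool y (mod 180)"""
    s=r.read_state();R=Ro.from_quat(s['eef_rot']);M=R.as_matrix()
    y0=np.degrees(np.arctan2(M[1,1],M[0,1]))
    d=R.inv().apply(np.array(pos)-s['ee_pos'])/.2
    if yaw_deg is None: yaw_deg=y0
    a=np.radians(y0+(yaw_deg-y0+90)%180-90)
    T=np.column_stack([[-np.sin(a),np.cos(a),0],[np.cos(a),np.sin(a),0],[0,0,-1]])
    if np.linalg.det(T)<0:T[:,0]*=-1
    v=(R.inv()*Ro.from_matrix(T)).as_rotvec()/(np.pi/2)
    print('t',round(s['time'],2),'pos',np.round(s['ee_pos'],4),'yaw',round(y0,2),'j',np.round(s['joint_positions'],2),'F',np.round(s['ft_force'],1),'w',round(s['width'],4))
    print('shift',np.round(d,4),'turn',np.round(v,4))
E
python3 - <<'E'
from h import *
plan((.585,.184,.17),90)
E
```

```text
t 0.75 pos [0.2048 0.5905 0.2226] yaw 70.87 j [-1.26  0.33 -0.06  1.46  0.02  1.35 -0.09] F [-0.2  0.6  0.7] w 0.0868
shift [-2.462  -1.2975  0.2628] turn [ 1.000e-04  0.000e+00 -2.125e-01]
```

{"name": "play_rows", "arguments": {"motion": [[-0.3,-0.15,0,0,0,0,100],[-0.6,-0.3,0,0,0,0,100],[-0.8,-0.43,0,0,0,0,100],[-1,-0.53,0,0,0,0,100]]}}

```text
time: 1.25
ee_pos: [0.3606, 0.4227, 0.2229]
eef_rot: [0.167, 0.986, 0.0, 0.0]
ft_force: [0.5, 0.1, 0.0]
width: 0.0868
```

{"name": "play_rows", "arguments": {"motion": [[-0.3,-0.15,0,0,0,0,100],[-0.6,-0.3,0,0,0,0,100],[-0.8,-0.43,0,0,0,0,100],[-1,-0.53,0,0,0,0,100]]}}

```text
time: 1.75
ee_pos: [0.5147, 0.2567, 0.2229]
eef_rot: [0.167, 0.986, 0.0, 0.0]
ft_force: [-0.2, 0.9, -0.5]
width: 0.0868
```

{"name": "play_rows", "arguments": {"motion": [[-0.2,-0.1,0.1,0,0,0,100],[-0.46,-0.24,0.26,0,0,0,100],[-0.46,-0.24,0.26,0,0,0,100],[-0.46,-0.24,0.26,0,0,0,100]]}}

```text
time: 2.25
ee_pos: [0.5844, 0.1838, 0.1704]
eef_rot: [0.166, 0.986, 0.0, -0.0]
ft_force: [0.3, 0.6, 1.2]
width: 0.0872
```

```bash
python3 - <<'E'
from h import *
plan((.585,.184,.17))
p=eyes.camera('wrist')
for h in eyes.landmark_of(p,'gear_grip')[:3]:print(round(h['p'],2),np.round(h['xy'],1),np.round(atz(p,h['xy'],.032),4))
print(ray(p,(280,210)))
print(proj(p,[(.585,.184,.032)]))
save('d.png',p['image'])
import pickle;pickle.dump({k:np.array(p[k]) for k in('mtx','dist','R','t','image')},open('d.pkl','wb'))
E
```

```text
t 2.25 pos [0.5844 0.1838 0.1704] yaw 70.85 j [-0.6   0.34  0.27  1.58 -0.09  1.24  0.93] F [0.3 0.6 1.2] w 0.0872
shift [-0.0027  0.0021  0.0019] turn [-0.     -0.0003 -0.    ]
0.59 [394.4 116.7] [0.5494 0.3034 0.032 ]
0.57 [275.4 199.7] [0.5853 0.1817 0.032 ]
(array([0.52008119, 0.20659698, 0.33263753]), array([ 0.2438109 , -0.07764187, -0.96670988]))
[[277.7113369  198.57571997]]
```

View pics/d.png

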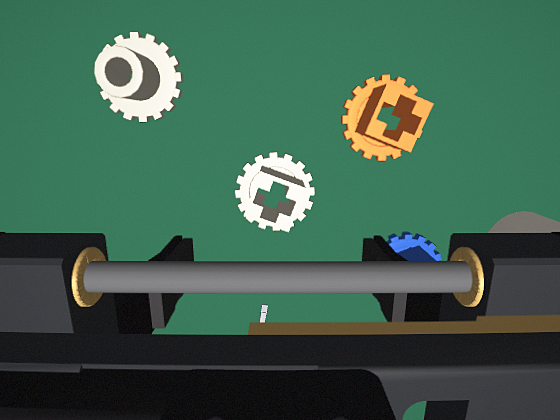

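White gear at (275,195) with cross bore visible, round-hub at (138,77), orange at (388,117). I'll rectify the hub-top plane to read the yaw.

```bash
python3 - <<'E'
from h import *
import pickle;p=pickle.load(open('d.pkl','rb'))
# top-down map at z=.05, 0.2 mm/px, col=+x,row=-y, centre (.585,.182)
n=500;c,rr=np.meshgrid(np.arange(n),np.arange(n))
X=np.stack([.585+(c-250)*2e-4,.182-(rr-250)*2e-4,np.full(c.shape,.05)],-1)
m=proj(p,X).reshape(n,n,2).astype(np.float32)
save('e.png',cv2.remap(p['image'],m[...,0],m[...,1],cv2.INTER_CUBIC))
E
```

```text
(no output)
```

View pics/e.png

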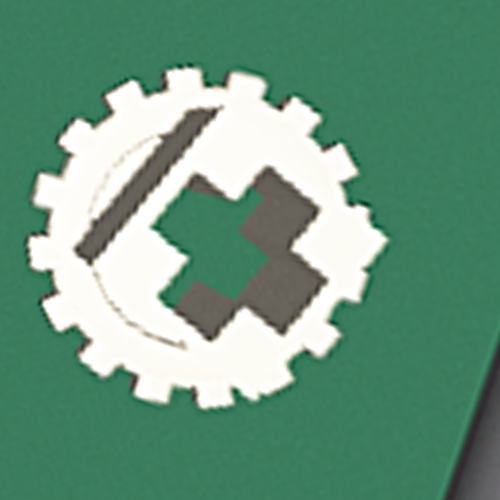

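```bash
python3 - <<'E'
from h import *
plan((.583,.181,.015),51)
E
```

```text
t 2.35 pos [0.5841 0.1854 0.1713] yaw 70.99 j [-0.6   0.34  0.27  1.58 -0.09  1.24  0.93] F [-0.5  0.3  0. ] w 0.0872
shift [-0.0018 -0.0235  0.7813] turn [ 0.0009 -0.      0.2221]
```

{"name": "play_rows", "arguments": {"motion": [[-0.002,-0.02,0.1,0,0,0.12,100],[-0.002,-0.02,0.3,0,0,0.22,100],[-0.002,-0.02,0.5,0,0,0.22,100],[-0.002,-0.02,0.7,0,0,0.22,100],[-0.002,-0.02,0.78,0,0,0.22,100]]}}

```text
time: 2.98
ee_pos: [0.582, 0.1811, 0.0131]
eef_rot: [0.332, 0.943, -0.0, -0.001]
ft_force: [-0.3, -1.5, 0.5]
width: 0.0869
```

{"name": "play_rows", "arguments": {"motion": [[0,0,0,0,0,0,100],[0,0,0,0,0,0,20],[0,0,0,0,0,0,20],[0,0,0,0,0,0,20],[0,0,0,0,0,0,20]], "squeeze": 40}}

```text
time: 3.6
ee_pos: [0.5837, 0.1798, 0.0149]
eef_rot: [0.333, 0.943, 0.0, 0.0]
ft_force: [0.1, -0.2, -0.3]
width: 0.0548
```

```bash
python3 - <<'E'
from h import *
plan((.583,.181,.17),23)
E
```

```text
t 3.6 pos [0.5837 0.1798 0.0149] yaw 51.07 j [-0.6   0.5   0.29  1.72 -0.17  0.94  0.65] F [ 0.1 -0.2 -0.3] w 0.0548
shift [ 0.0062  0.0028 -0.7755] turn [0.0004 0.     0.3119]
```

Still closing; continue, then lift.

{"name": "play_rows", "arguments": {"motion": [[0,0,0,0,0,0,20],[0,0,0,0,0,0,20],[0,0,0,0,0,0,20],[0,0,0,0,0,0,20]]}}

```text
time: 4.1
ee_pos: [0.5836, 0.1798, 0.0146]
eef_rot: [0.333, 0.943, 0.0, 0.0]
ft_force: [-0.3, -0.1, 0.8]
width: 0.0416
```

{"name": "play_rows", "arguments": {"motion": [[0,0,-0.1,0,0,0,20],[0,0,-0.3,0,0,0,20],[0,0,-0.5,0,0,0,20],[0,0,-0.7,0,0,0,20],[0,0,-0.7,0,0,0,20]]}}

```text
time: 4.72
ee_pos: [0.5855, 0.1802, 0.1594]
eef_rot: [0.333, 0.943, 0.002, 0.002]
ft_force: [0.5, 0.5, -1.5]
width: 0.0414
```

```bash
python3 - <<'E'
from h import *
plan((.61,-.142,.19),23)
p=eyes.camera('side');q=eyes.camera('scene')
for x,nm in((p,'side'),(q,'scene')):
  for h in eyes.landmark_of(x,'shaft_seat')[:1]:print(nm,h['p'],h['xy'],atz(x,h['xy'],.024))
# rectify plate top plane, 0.5mm/px ; and tip plane
def rect(p,cx,cy,z,n,s):
    c,rr=np.meshgrid(np.arange(n),np.arange(n))
    X=np.stack([cx+(c-n/2)*s,cy-(rr-n/2)*s,np.full(c.shape,z)],-1)
    m=proj(p,X).reshape(n,n,2).astype(np.float32)
    return cv2.remap(p['image'],m[...,0],m[...,1],cv2.INTER_CUBIC)
save('f.png',np.hstack([rect(p,.59,-.18,.024,400,7.5e-4),rect(p,.612,-.142,.05,400,2e-4)]))
E
```

```text
t 4.72 pos [0.5855 0.1802 0.1594] yaw 51.05 j [-0.64  0.35  0.33  1.6  -0.12  1.21  0.61] F [ 0.5  0.5 -1.5] w 0.0414
shift [-1.1085 -1.1747 -0.157 ] turn [0.0044 0.001  0.3117]
side 0.74 [330.5, 323.1] [ 0.61480295 -0.14001883  0.024     ]
scene 0.55 [220.4, 285.0] [ 0.61280663 -0.14316085  0.024     ]
```

View pics/f.png

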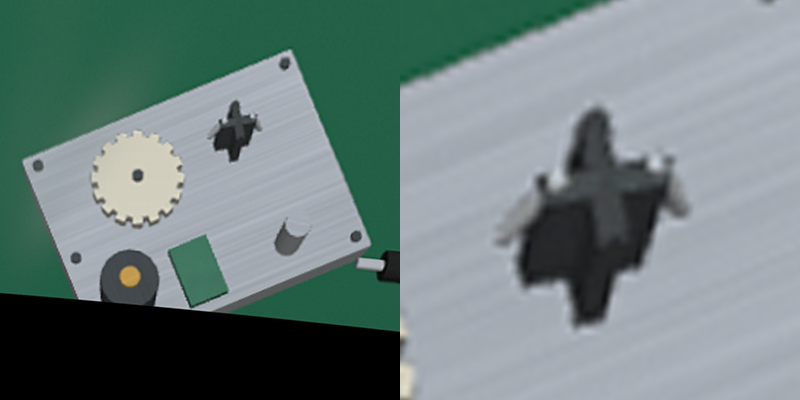

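The plate's long edge lies at about 22°, but the shaft at (600,180) in the right panel looks turned by only about 10°. I'll carry the gear to where the wrist camera looks straight down on the shaft.

{"name": "play_rows", "arguments": {"motion": [[-0.2,-0.18,0,0,0,0.1,20],[-0.4,-0.36,0,0,0,0.2,20],[-0.6,-0.54,0,0,0,0.3,20],[-0.8,-0.73,0,0,0,0.4,20],[-0.95,-0.87,0,0,0,0.45,20]]}}

```text
time: 5.55
ee_pos: [0.6212, -0.0778, 0.1535]
eef_rot: [0.641, 0.767, -0.001, -0.0]
ft_force: [0.8, -0.8, -0.2]
width: 0.0421
```

```bash
python3 - <<'E'
from h import *
plan((.63,-.22,.13),10)
E
```

```text
t 5.55 pos [ 0.6212 -0.0778  0.1535] yaw 10.25 j [-0.37  0.41  0.55  1.57 -0.22  1.22  0.4 ] F [ 0.8 -0.8 -0.2] w 0.0421
shift [-0.7073 -0.0831  0.1182] turn [-0.0012  0.0003  0.0028]
```

{"name": "play_rows", "arguments": {"motion": [[-0.25,-0.03,0.04,0,0,0,20],[-0.5,-0.06,0.08,0,0,0,20],[-0.7,-0.08,0.12,0,0,0,20],[-0.7,-0.08,0.12,0,0,0,20],[-0.7,-0.08,0.12,0,0,0,20]]}}

```text
time: 6.18
ee_pos: [0.6316, -0.2147, 0.1295]
eef_rot: [0.639, 0.769, -0.0, -0.001]
ft_force: [0.5, 0.3, -1.2]
width: 0.0417
```

```bash
python3 - <<'E'
from h import *
plan((.613,-.142,.13),10)
p=eyes.camera('wrist')
for h in eyes.landmark_of(p,'shaft_seat')[:2]:print(h['p'],h['xy'],atz(p,h['xy'],.024))
n,s=400,2e-4
c,rr=np.meshgrid(np.arange(n),np.arange(n))
X=np.stack([.613+(c-n/2)*s,-.142-(rr-n/2)*s,np.full(c.shape,.052)],-1)
m=proj(p,X).reshape(n,n,2).astype(np.float32)
a=cv2.remap(p['image'],m[...,0],m[...,1],cv2.INTER_CUBIC)
save('g.png',np.hstack([cv2.resize(p['image'],(400,400)),a]))
E
```

```text
t 6.17 pos [ 0.6316 -0.2147  0.1295] yaw 10.58 j [-0.14  0.53  0.56  1.48 -0.29  1.22  0.65] F [ 0.5  0.3 -1.2] w 0.0417
shift [ 0.3745 -0.0247 -0.0018] turn [-0.0009 -0.0007  0.0065]
0.65 [266.4, 108.0] [ 0.60811408 -0.14000724  0.024     ]
```

View pics/g.png

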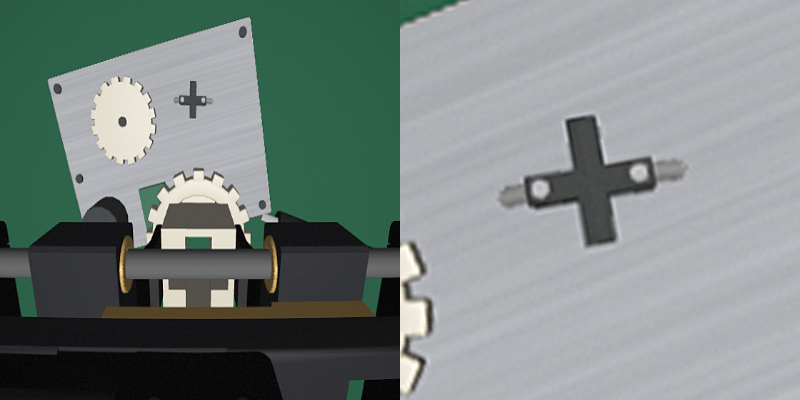

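The shaft is clear at (592,181) in the right panel: axis about (0.6114, -0.138), cross at about 9°.

```bash
python3 - <<'E'
from h import *
plan((.6115,-.139,.08),9)
E
```

```text
t 6.28 pos [ 0.6322 -0.2138  0.1302] yaw 10.68 j [-0.14  0.53  0.56  1.48 -0.29  1.22  0.65] F [-0.7  0.2 -1.1] w 0.0416
shift [ 0.3863 -0.0323  0.2514] turn [-0.0001 -0.0007  0.0187]
```

{"name": "play_rows", "arguments": {"motion": [[0.2,-0.02,0,0,0,0.018,20],[0.385,-0.03,0,0,0,0.018,20],[0.385,-0.03,0.15,0,0,0.018,20],[0.385,-0.03,0.25,0,0,0.018,20],[0.385,-0.03,0.25,0,0,0.018,20]]}}

```text
time: 6.9
ee_pos: [0.6109, -0.1406, 0.079]
eef_rot: [0.65, 0.76, -0.001, -0.001]
ft_force: [-0.4, -0.6, -0.2]
width: 0.0415
```

```bash
python3 - <<'E'
from h import *
plan((.6115,-.139,.06),9)
p=eyes.camera('side');q=eyes.camera('scene')
g=[]
for x in(p,q):
  hs=eyes.landmark_of(x,'gear_grip');z=.098
  for h in hs[:4]:print(round(h['p'],2),np.round(h['xy'],1),np.round(atz(x,h['xy'],z),4))
# predicted overlays: gear axis at TCP, shaft axis
for x in (p,q):
  im=x['image']
  for X,c in (((.6115,-.139,.024),(255,0,0)),((.6115,-.139,.054),(255,0,0)),((.6115,-.139,.098),(0,255,0)),((.6115,-.139,.115),(0,0,255))):
    u=proj(x,[X])[0];cv2.circle(im,tuple(int(v) for v in np.round(u)),1,c,-1)
cr=[cv2.resize(x['image'][int(v)-70:int(v)+70,int(u)-70:int(u)+70],(400,400),interpolation=cv2.INTER_CUBIC) for x in(p,q) for u,v in [proj(x,[(.6115,-.139,.07)])[0]]]
save('h.png',np.hstack(cr))
E
```

```text
t 6.9 pos [ 0.6109 -0.1406  0.079 ] yaw 8.96 j [-0.27  0.5   0.55  1.64 -0.28  1.09  0.52] F [-0.4 -0.6 -0.2] w 0.0415
shift [0.0075 0.0047 0.095 ] turn [-0.0019 -0.0004 -0.0004]
0.67 [262.  142.1] [0.5453 0.1876 0.098 ]
0.64 [329.3 289.5] [ 0.6068 -0.1411  0.098 ]
0.8 [216.5 249.9] [ 0.6107 -0.1411  0.098 ]
0.61 [339.  177.7] [0.6259 0.1849 0.098 ]
0.59 [392.9 198.4] [0.752  0.1839 0.098 ]
```

View pics/h.png

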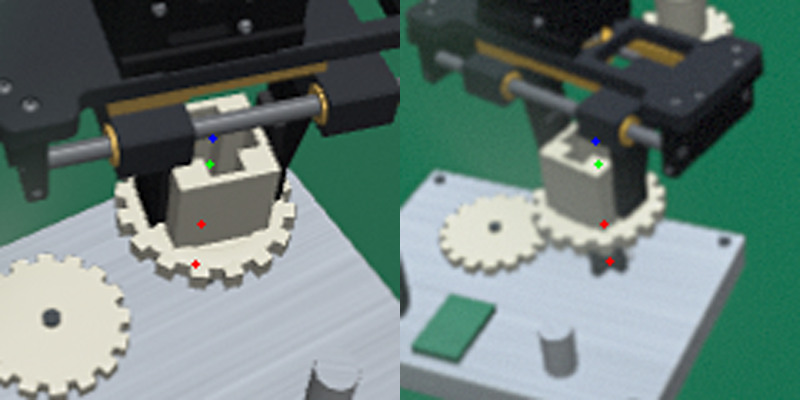

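The gear sits over the shaft to within about 2 mm: rim centres at (206,220) and (598,205), shaft foot at (609,260). I'll make the small correction and lower it in steps, watching the force.

{"name": "play_rows", "arguments": {"motion": [[0.008,0.005,0,0,0,0,20],[0.008,0.005,0.03,0,0,0,20],[0.008,0.005,0.06,0,0,0,20],[0.008,0.005,0.08,0,0,0,20],[0.008,0.005,0.09,0,0,0,20]]}}

```text
time: 7.72
ee_pos: [0.6124, -0.1392, 0.062]
eef_rot: [0.65, 0.76, -0.0, -0.0]
ft_force: [0.7, 0.0, -1.1]
width: 0.0419
```

{"name": "play_rows", "arguments": {"motion": [[0,0,0.015,0,0,0,20],[0,0,0.03,0,0,0,20],[0,0,0.03,0,0,0,20]]}}

```text
time: 8.1
ee_pos: [0.6123, -0.1392, 0.0562]
eef_rot: [0.65, 0.76, -0.0, -0.0]
ft_force: [0.4, -0.1, -0.7]
width: 0.042
```

{"name": "play_rows", "arguments": {"motion": [[0,0,0.02,0,0,0,20],[0,0,0.04,0,0,0,20],[0,0,0.055,0,0,0,20],[0,0,0.07,0,0,0,20],[0,0,0.075,0,0,0,20]]}}

```text
time: 8.72
ee_pos: [0.6123, -0.1393, 0.0409]
eef_rot: [0.65, 0.76, -0.0, -0.0]
ft_force: [-1.1, -1.2, -0.8]
width: 0.0415
```

{"name": "play_rows", "arguments": {"motion": [[0,0,0.005,0,0,0,20],[0,0,0.01,0,0,0,20],[0,0,0.013,0,0,0,20],[0,0,0.013,0,0,0,20]]}}

```text
time: 9.22
ee_pos: [0.6126, -0.1391, 0.0388]
eef_rot: [0.65, 0.76, 0.0, -0.0]
ft_force: [-2.1, -0.8, 2.4]
width: 0.0413
```

{"name": "play_rows", "arguments": {"motion": [[0,0,0.005,0,0,0,20],[0,0,0.01,0,0,0,20],[0,0,0.01,0,0,0,20]]}}

```text
time: 9.6
ee_pos: [0.6127, -0.1391, 0.0386]
eef_rot: [0.65, 0.76, 0.0, -0.0]
ft_force: [-9.6, 1.6, 21.0]
width: 0.0417
```

```bash
python3 - <<'E'
from h import *
plan((.6115,-.139,.037),9)
p=eyes.camera('side');q=eyes.camera('scene')
cr=[cv2.resize(x['image'][int(v)-70:int(v)+70,int(u)-70:int(u)+70],(400,400),interpolation=cv2.INTER_CUBIC) for x in(p,q) for u,v in [proj(x,[(.6115,-.139,.04)])[0]]]
save('i.png',np.hstack(cr))
E
```

```text
t 9.6 pos [ 0.6127 -0.1391  0.0386] yaw 8.95 j [-0.25  0.54  0.53  1.67 -0.31  1.02  0.53] F [-9.6  1.6 21. ] w 0.0417
shift [ 0.0016 -0.0057  0.0078] turn [ 0.0002 -0.0006 -0.0005]
```

View pics/i.png

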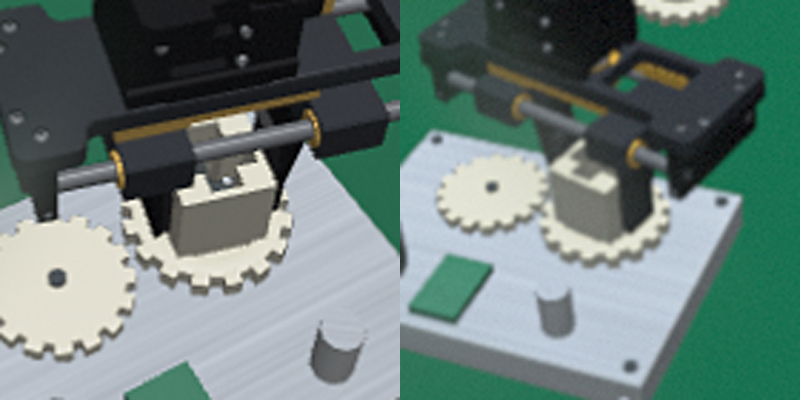

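The rim sits on the plate in both views, the spline shows inside the bore at (228,180), and the contact force is 21 N. Releasing.

{"name": "play_rows", "arguments": {"motion": [[0,0,-0.008,0,0,0,20],[0,0,-0.008,0,0,0,80],[0,0,-0.008,0,0,0,80],[0,0,-0.008,0,0,0,80],[0,0,-0.008,0,0,0,80]]}}

```text
time: 10.32
ee_pos: [0.6128, -0.1391, 0.0385]
eef_rot: [0.65, 0.76, 0.0, 0.0]
ft_force: [-0.7, -0.0, 0.1]
width: 0.0678
```

{"name": "play_rows", "arguments": {"motion": [[0,0,0,0,0,0,80],[0,0,0,0,0,0,80],[0,0,-0.1,0,0,0,80],[0,0,-0.3,0,0,0,80],[0,0,-0.5,0,0,0,80]]}}

```text
time: 10.95
ee_pos: [0.6127, -0.1394, 0.1411]
eef_rot: [0.65, 0.76, 0.0, 0.0]
ft_force: [0.8, 0.3, -0.1]
width: 0.0703
```

{"name": "play_rows", "arguments": {"motion": [[-0.2,0,-0.1,0,0,0,80],[-0.4,0,-0.1,0,0,0,80],[-0.4,0,-0.1,0,0,0,80]]}}

```text
time: 11.32
ee_pos: [0.6245, -0.2227, 0.1605]
eef_rot: [0.652, 0.758, -0.0, 0.001]
ft_force: [0.5, -0.6, -1.2]
width: 0.0698
```

```bash
python3 - <<'E'
from h import *
plan((.6115,-.139,.037),9)
p=eyes.camera('side');q=eyes.camera('wrist')
for h in eyes.landmark_of(p,'gear_grip')[:4]:print(round(h['p'],2),np.round(atz(p,h['xy'],.056),4))
for h in eyes.landmark_of(q,'gear_grip')[:2]:print('w',round(h['p'],2),np.round(atz(q,h['xy'],.056),4))
u,v=proj(p,[(.6115,-.139,.04)])[0];u=int(u);v=int(v)
save('j.png',np.hstack([cv2.resize(p['image'][v-70:v+70,u-70:u+70],(400,400)),cv2.resize(q['image'],(400,400))]))
E
```

```text
t 11.32 pos [ 0.6245 -0.2227  0.1605] yaw 8.66 j [-0.15  0.5   0.59  1.46 -0.28  1.27  0.62] F [ 0.5 -0.6 -1.2] w 0.0698
shift [ 0.4253 -0.0019  0.6162] turn [ 0.0007  0.0017 -0.0038]
0.8 [0.5489 0.253  0.056 ]
0.74 [ 0.613  -0.1364  0.056 ]
0.7 [0.6973 0.2398 0.056 ]
w 0.81 [ 0.6116 -0.1406  0.056 ]
```

View pics/j.png

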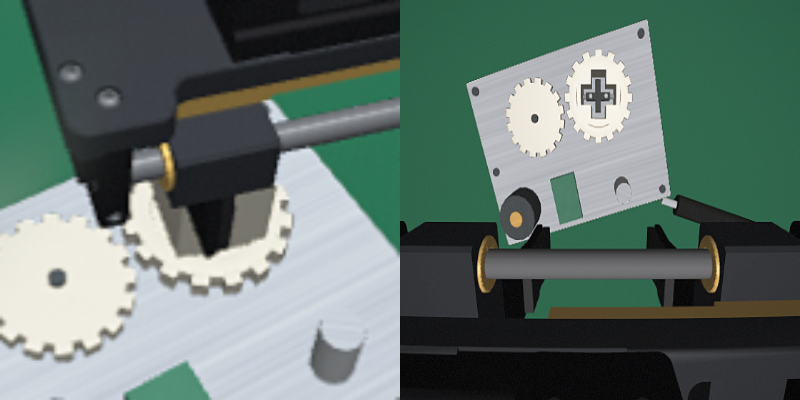

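The gear is seated flat and meshed on the shaft at (598,96) in the wrist view, and the gripper is clear. Handing in.

```bash
python3 -c "
from h import *
print(job.close_job())"
```

```text
the job is handed in; nothing more can be done
None
```

The white square-hub gear is on the splined shaft and pushed all the way down. I released it and handed the job in at about 11.4 s of the 42 s allowed. `close_job()` gives no verdict, so this rests on my own checks.

- **Meshing:** I gripped the gear across its flats and turned it from about 51° to the shaft's 9°. The shaft's cross is not in line with the plate, whose long edge lies at about 22°. After release, the wrist picture shows the spline cross inside the bore.
- **Seating:** I pushed until the upward force reached 21 N with the fingers still gripping. The tool tip was then about 38.6 mm high, against 39 mm expected with the gear home.
- **Position:** The networks put the gear axis 1–3 mm from the shaft. The wrist and side cameras disagree by about 4 mm in y, within their calibration and landmark error.
- **Push force:** The force stayed near zero for most of the descent (2.4 N about 1 mm before the end), less than the 3–15 N the springs should need.
- **Other items:** The gripper did not go near the round-hub gear or the coloured look-alikes. I did not measure their positions again at the end.

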